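# Feed a machined block down the drilling fixture's lane

## Robot

A 6-joint arm with a two-finger parallel gripper is mounted at the origin on the work surface. World frame = base frame: x ahead of the robot, y to its left, z up, the work surface at z = 0. Lengths are in m, angles in rad, forces in N, time in s.
With the tool pointing down it reaches from about 0.325 to 0.775 m from the base axis. Payload 5.5 kg.
Tool frame: the origin (TCP) lies midway between the tips of the shut fingers; the grasp point (between the pads) lies 19 mm behind it; y points along the fingers, z is the direction in which the jaws open and shut, and the axes are right-handed (so a half turn about y gives the same grasp; the last joint's range is limited). The gripper opens to 88 mm and grips with 3 to 60 N. Pads are 20 mm wide; open, the fingers measure 115 mm over their backs; the gripper's body (75 mm by 178 mm) begins 61 mm behind the grasp point.
Start: joints at [-1.262, 0.091, 1.231, -0, 1.82, -0.057], TCP at [0.215, -0.56, 0.223] pointing down, gripper open.
Joint ranges: [-2.87, 2.87], [-0.86, 2.18], [0.17, 2.46], [-1.51, 4.65], [0.06, 2.69], [-2.65, 2.65]. Speed limits (rad/s): [2.57, 2.57, 3.01, 3.14, 3.14, 3.14].

## Interface

Orientations are given as a unit quaternion [w, x, y, z].
In Python, from bench import read_state, viewer, job gives the robot as it stands.
- The arm moves only by the shell command python3 -m pendant 'ROWS' [FORCE]. ROWS is JSON, a list of rows, each a list of 5 numbers: the finger opening in m, from 0 to 0.0878, then the shift along the tool's x, y, z in m, then the turn about the tool's y in degrees. A call has exactly 8 rows; each row is the pose to reach, as a shift and turn from the pose commanded when the call began, along the tool's axes at that moment; what a row does not reach only later rows make up. A row lasts 1/8 s, in which the tool goes at most 62.5 mm and 10.7 degrees, less where a joint would pass 70% of its speed; a pose out of reach is approached as far as the arm can. A call with a gripper value outside its range is refused whole. The fingers move at their own pace and stop on an object; FORCE is the grip in N (left out, the last holds). Time passes only in rows, so rows that repeat a pose let the fingers close, or fill a call up. It gives the time, the measured TCP pose, the force and the opening at its end, in the units of the state.
- read_state(): the state, without advancing time (a new reading comes with each control period).
- viewer.capture(name): name is "scene" or "top" or "wrist"; returns the picture (400x640x3 uint8, red, green, blue); there is no depth.
- viewer.camera_model(name): a dict with "fx", "fy", "cx", "cy" (pixels), "rvec" (rotation vector, rad) and "tvec" (3), from world to camera coordinates, as OpenCV has them. Camera axes: x right, y down, z forward; pixel columns grow to the right and rows downward; lengths in m; the calibration is good to about 2 mm. The wrist camera is an equidistant fisheye: a pixel r from the principal point sees the ray r / f radians off the axis. A picture is of the moment at which its call begins: read the wrist's pose just before it. camera_model takes no time and is no camera call; for the wrist camera it gives the pose at the moment of the call.
- job.hand_in(): hands the job in, once; it reports no verdict.
The state is a dict: "time": time; "q": joint angles; "qvel": joint speeds; "joint_torque": joint torques, N m; "eef_pos": TCP position; "tool_rot": TCP orientation; "ft_force": force on the tool from outside, world axes, zero at the start; "wrist_torque": the same for the moment, N m; "grip_width": finger opening in m.
Only numpy, scipy, OpenCV 4.12 (cv2) and the standard library are available. Lean on these libraries where they do the work, as an engineer would, in place of code of your own. Each camera call takes 0.05 s, during which the arm holds its last target. There are 200 camera calls.

## Task

With closed or spread fingertips, push the square aluminium block along the steel plate and down the lane between the two guide rails until it sits flat against the end stop; its sides are finished, so neither it nor the gripper may touch either rail, and it must only be pushed, never lifted or tipped. Then press the black clamp button beside the plate fully down and let it come back up. Leave everything else standing or lying where it is.

Things in the scene. Friction and masses are not known exactly. Their poses are not given: they have to be found in the camera images.
- lane: drilling fixture fixed to the bench: steel plate 330 x 190 mm, 10 mm thick; origin under the plate's centre at bench height, x along the lane towards the end stop, y to the left, z up. The end stop is a bar 30 mm high across the lane whose face is at x = +135 mm. The lane between the rails is 112 mm wide, centred on y = 0, and runs from its open mouth at x = -20 mm to the stop; before the mouth the plate is open. With the block home its centre is at x = +90 mm.
- rail_left: left guide rail, dark steel angle, 155 mm long, 18 mm high above the plate (top 28 mm above the bench), fixed to the plate; its inner face is at y = +56 mm in the lane frame, its outer flange reaches y = +74 mm; origin under its middle
- rail_right: right guide rail, mirror image: inner face at y = -56 mm, outer flange to y = -74 mm in the lane frame; origin under its middle
- block: loose aluminium block with a dark bore on top, 90 mm along its x, 92 mm along its y, 40 mm high, 0.55 to 0.95 kg, slides on the plate with ordinary metal friction; origin under its centre, x towards the stop. It starts on the plate before the lane's mouth, up to 22 mm off the lane's centreline and turned up to 0.2 rad from it, so it must usually be straightened and centred first (10 mm to spare each side in the lane).
- clamp_top (a point): centre of the top of the round black push button, 34 mm diameter, on a grey box 60 x 60 x 35 mm standing fixed on the bench to the left or the right of the plate; pressed straight down
- clamp (a joint): travel of the clamp button in m: 0 up, 0.006 fully down; it springs back; about 5 N holds it fully down
- jar: bystander: glass screw jar with a steel lid, 56 mm diameter, 70 mm high, on the bench on the other side of the plate from the push button; origin under its centre
- nut: bystander: steel collar, 22 mm diameter, 10 mm high, loose on the plate just outside the left rail; origin under its centre
- pin: bystander: steel pin with a 16 mm head, 45 mm high, standing loose on the plate just outside the right rail; origin under its centre
- hammer: bystander: hammer lying on the bench, left
- wrench: bystander: wrench lying on the bench, right
- mug: bystander: mug, 80 mm diameter, 90 mm high, far right
- disc: bystander: grinding disc, 110 mm diameter, 8 mm thick, far left
Mind the look-alikes: they are no part of the job. There is more than one size of the block; the job needs the largest.

How it is judged:
On the way, in this order (a step that is already met when the one before it is completed fails the run):
1. the block is home, flat against the end stop (x of block in the frame of lane above 0.086 m and y of block in the frame of lane between -0.0105 and 0.0105 m and angle between the x axis of block and the x axis of lane, either way round below 0.05 rad and angle between block's own z axis and vertical below 0.04 rad), for 0.2 s.
2. the clamp button is pressed fully down (value of joint clamp above 0.005 m), for 0.05 s.
At the end, for the whole second after the job is handed in: The block's front face is within 4 mm of the end stop, within 0.05 rad of square and between the rails (within 10.5 mm of the centreline), flat on the plate and at rest; the clamp button has been pressed at least 5 mm down and is up again (all of step 1 and linear speed of block below 0.01 m/s and value of joint clamp below 0.002 m); the robot touches nothing.
It fails at once if the block, the gripper or the arm touches a guide rail (over 0.2 N) (contact force between any of block, the fingers, the arm and rail_left above 0.2 N or contact force between any of block, the fingers, the arm and rail_right above 0.2 N).
It fails at once if the block is lifted, tipped or pushed off the plate (z of block in the frame of lane above 0.016 m or z of block in the frame of lane below 0.005 m or angle between block's own z axis and vertical above 0.12 rad).
It fails at once if the clamp button is pressed before the block is home (value of joint clamp above 0.003 m and x of block in the frame of lane below 0.085 m).
It fails at once if a bystander is moved more than 15 mm (distance of any of jar, nut, pin, hammer, wrench, mug, disc from where it was at the start of the episode above 0.015 m).
It also fails if it takes over 61 s, if anything falls off the work surface, if the arm or the gripper's body presses on something with over 40 N, if the wrist force passes 120 N, or if a joint passes its speed limit or range.

## Working session

There is one attempt and no reset: what is moved stays moved. The work goes in short steps, Python scripts to look and compute and a shell command to move; the robot and the scene stay as the last step left them, time stands still between calls to the robot, and variables do not carry over. Pictures are saved under pics/ and viewed, about 8 in all and at most 12, crops included, and the job is handed in when it is done.

```bash
ls; mkdir -p pics; python3 - <<'E'
from bench import read_state, viewer
import cv2
s=read_state();print(s)
for n in("scene","top"):
    im=viewer.capture(n);cv2.imwrite(f"pics/{n}0.png",im[:,:,::-1]);print(n,viewer.camera_model(n))
E
```

```text
pics
{'time': 0.0, 'q': array([-1.26169312e+00,  9.18134884e-02,  1.23186881e+00, -1.05260429e-05,
        1.81981673e+00, -5.67346811e-02]), 'qvel': array([ 0.00049313, -0.00172272, -0.00036429,  0.00133975,  0.00063378,
       -0.00079084]), 'joint_torque': array([-2.10748702e-03, -4.46452403e+01, -4.06447148e+01,  6.96184533e-02,
        2.92831287e-02, -1.66370205e-04]), 'eef_pos': array([ 0.21452224, -0.56001445,  0.2215437 ]), 'tool_rot': array([ 0.12853378, -0.12871059,  0.69597811, -0.69464173]), 'ft_force': array([ 0.18913777, -0.41795135,  0.53441733]), 'wrist_torque': array([-0.00278903, -0.04545377,  0.02361491]), 'grip_width': 0.08800198891149173}
scene {'fx': 393.1674141958256, 'fy': 393.1674141958256, 'cx': 323.284656622641, 'cy': 200.75375239962068, 'rvec': array([ 1.91415863,  1.26854794, -0.6480684 ]), 'tvec': array([-0.20262552, -0.21930003,  1.43659891])}
top {'fx': 504.6879272940237, 'fy': 504.6879272940237, 'cx': 318.84390946797384, 'cy': 197.75936199376264, 'rvec': array([ 2.19856389, -2.13556923,  0.10462939]), 'tvec': array([-0.00341066,  0.52223255,  1.6986832 ])}
```

View pics/top0.png

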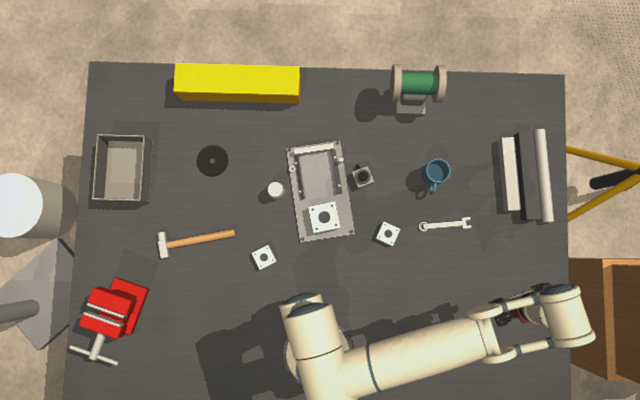

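View pics/scene0.png

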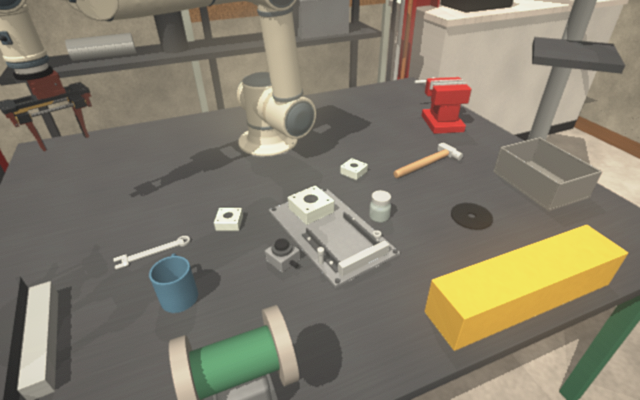

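The top view shows the block at (324,216) before the mouth, the plate from about (288,145) to (355,238), the clamp at (363,176) on the right and the jar at (275,190). The scene view agrees. The two smaller blocks stand off the plate. Next come rough positions, then a wrist view.

```bash
cat > h.py <<'E'
import numpy as np, cv2
from bench import read_state, viewer
from scipy.spatial.transform import Rotation as R
def rays(n,px,cm=None):
    "camera centre and world unit rays for pixels"
    m=cm or viewer.camera_model(n); px=np.atleast_2d(np.float64(px))
    Rc=cv2.Rodrigues(np.float64(m['rvec']))[0]; t=np.float64(m['tvec'])
    d=(px-[m['cx'],m['cy']])/[m['fx'],m['fy']]
    if n=='wrist':
        th=np.linalg.norm(d,axis=1,keepdims=True)
        v=np.hstack([d/np.maximum(th,1e-9)*np.sin(th),np.cos(th)])
    else: v=np.hstack([d,np.ones((len(d),1))])
    v/=np.linalg.norm(v,axis=1,keepdims=True)
    return -Rc.T@t, v@Rc
def plane(n,px,z,cm=None):
    c,v=rays(n,px,cm); return c+v*((z-c[2])/v[:,2])[:,None]
def meet(c1,v1,c2,v2):
    A=np.stack([v1,-v2],1);s=np.linalg.lstsq(A,c2-c1,rcond=None)[0]
    p,q=c1+s[0]*v1,c2+s[1]*v2; return (p+q)/2,np.linalg.norm(p-q)
def tool():
    s=read_state(); w,x,y,z=s['tool_rot']; return s['eef_pos'],R.from_quat([x,y,z,w]).as_matrix()
E
python3 - <<'E'
from h import *
np.set_printoptions(precision=3,suppress=True)
print('plate',plane('top',[(288,146),(340,141),(355,235),(301,242)],.01)[:,:2])
print('block',plane('top',[(324,216)],.05))
print('clamp',plane('top',[(363,175)],.045),'jar',plane('top',[(275,189)],.07))
c1,v1=rays('top',[(324,216),(363,175)]);c2,v2=rays('scene',[(311,193),(281,243)])
for i in range(2):print(meet(c1,v1[i],c2,v2[i]))
p,M=tool();print(p,M)
print(viewer.camera_model('wrist'), rays('wrist',[(320,200)]))
E
```

```text
plate [[ 0.702  0.125]
 [ 0.725 -0.056]
 [ 0.399 -0.116]
 [ 0.37   0.068]]
block [[ 0.459 -0.007  0.05 ]]
clamp [[ 0.602 -0.136  0.045]] jar [[0.543 0.159 0.07 ]]
(array([ 0.458, -0.007,  0.069]), np.float64(0.0016243521405692818))
(array([ 0.6  , -0.136,  0.057]), np.float64(0.0013291816630978269))
[ 0.215 -0.56   0.222] [[-0.934 -0.001  0.358]
 [-0.358  0.002 -0.934]
 [-0.    -1.    -0.002]]
{'fx': 309.70691628693146, 'fy': 309.70691628693146, 'cx': 316.8806822263125, 'cy': 195.41210973513603, 'rvec': array([-2.396,  1.647,  0.228]), 'tvec': array([-0.601, -0.034,  0.391])} (array([ 0.284, -0.535,  0.385]), array([[-0.262, -0.111, -0.959]]))
```

```bash
python3 -m pendant '[[0.05,-0.054,0.002,-0.040,2],[0.05,-0.108,0.004,-0.08,4],[0.05,-0.162,0.006,-0.12,6],[0.05,-0.216,0.008,-0.16,8],[0.05,-0.27,0.010,-0.2,10.9],[0.05,-0.324,0.012,-0.24,10.9],[0.05,-0.378,0.014,-0.28,10.9],[0.05,-0.432,0.016,-0.32,10.9]]' 20; python3 - <<'E'
from h import *
p,M=tool();print(p,M, M.T@(np.array([.58,.01,.2])-p))
E
```

```text
time: 1.1
eef_pos: [0.4838, -0.1369, 0.2074]
tool_rot: [-0.062, 0.062, -0.704, 0.704]
ft_force: [0.2, -0.6, 0.3]
grip_width: 0.05
[ 0.48383947 -0.13694832  0.20738796] [[-9.84644168e-01 -2.21486370e-04  1.74573233e-01]
 [-1.74573218e-01 -8.43984838e-05 -9.84644192e-01]
 [ 2.32818984e-04 -9.99999972e-01  4.44368865e-05]] [-0.12033887  0.00735426 -0.12790508]
```

```bash
python3 -m pendant '[[0.05,-0.04,0.002,-0.04,0],[0.05,-0.08,0.004,-0.08,0],[0.05,-0.12,0.007,-0.128,0],[0.05,-0.12,0.007,-0.128,0],[0.05,-0.12,0.007,-0.128,0],[0.05,-0.12,0.007,-0.128,0],[0.05,-0.12,0.007,-0.128,0],[0.05,-0.12,0.007,-0.128,0]]'; python3 - <<'E'
from h import *
import pickle
m=viewer.camera_model('wrist');im=viewer.capture('wrist')
cv2.imwrite('pics/w1.png',im[:,:,::-1]);pickle.dump(m,open('w1.pkl','wb'));print(tool()[0],read_state()['qvel'].max())
E
```

```text
time: 2.1
eef_pos: [0.5789, 0.0073, 0.2011]
tool_rot: [-0.062, 0.061, -0.704, 0.704]
ft_force: [-0.3, -0.1, -1.1]
grip_width: 0.0503
[0.57891653 0.00745569 0.20105016] 0.005167854256279535
```

View pics/w1.png

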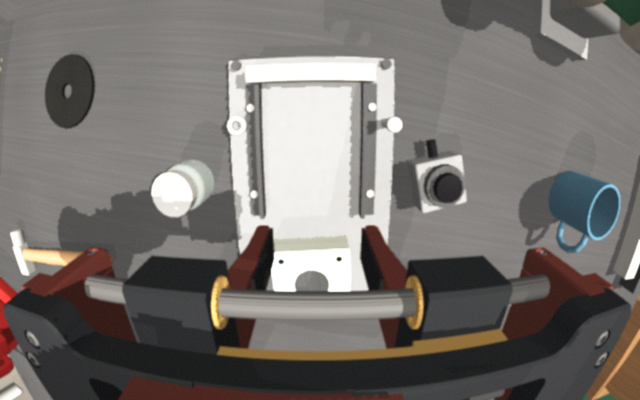

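The wrist view has the stop at (310,70), the rails' inner edges at x≈262 and 362 (rows 82 to 216), the clamp button at (447,188), and the block's front edge from (273,249) to (350,247). Next is a zoomed crop.

```bash
python3 - <<'E'
import cv2
im=cv2.imread('pics/w1.png')[50:300,215:415];cv2.imwrite('pics/w1c.png',cv2.resize(im[:,:],None,fx=4,fy=2.4,interpolation=cv2.INTER_CUBIC))
E
```

```text
(no output)
```

View pics/w1c.png

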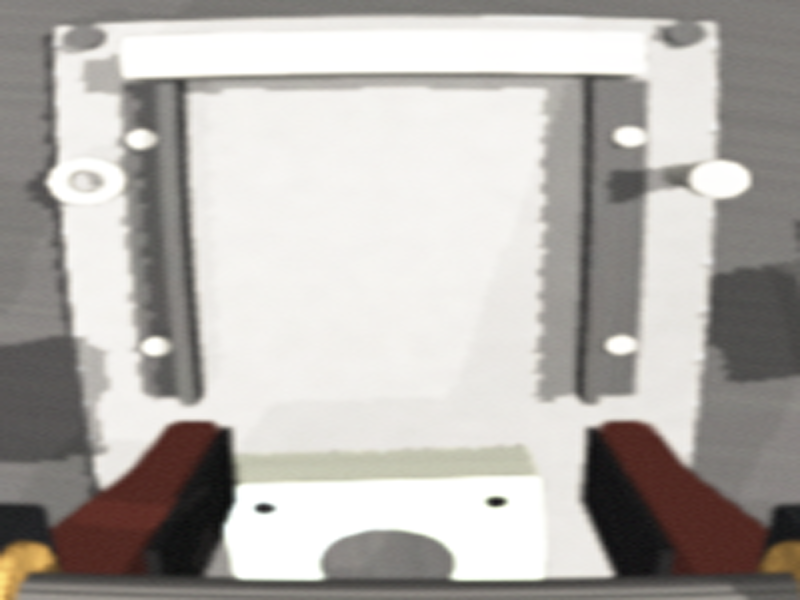

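```bash
cat > lane.py <<'E'
from h import *
import pickle
np.set_printoptions(precision=4,suppress=True)
m=pickle.load(open('w1.pkl','rb'))
P=lambda L,z:plane('wrist',np.array(L)/[4,2.4]+[215,50],z,m)[:,:2]
pl=P([(55,55),(95,480)],.01);pr=P([(717,60),(693,470)],.01)
dl,dr=[np.arctan2(*(-(a[1]-a[0]))[::-1]) for a in(pl,pr)]
far=P([(60,22),(715,20)],.01);dfar=np.arctan2(*(far[0]-far[1])[::-1])-np.pi/2
b=P([(140,138),(155,346),(628,136),(620,345)],.016)
mid=np.array([(b[0]+b[2])/2,(b[1]+b[3])/2]);db=np.arctan2(*(mid[0]-mid[1])[::-1])
print('angles',dl,dr,dfar,db,'boltspan',np.linalg.norm(b[0]-b[2]),np.linalg.norm(b[0]-b[1]))
a=np.mean([dl,dr,dfar,db]);u=np.array([np.cos(a),np.sin(a)]);v=np.array([-u[1],u[0]])
yc=np.mean([pl@v,pr@v],axis=1);print('plate y',pl@v,pr@v,'bolt mid y',mid@v)
ycen=(np.mean(pl@v)+np.mean(pr@v))/2
sf=P([(190,78),(580,76)],.04);sf3=P([(190,78),(580,76)],.03)
print('far x-165',far@u-.165,'stop-135 z.04',sf@u-.135,'z.03',sf3@u-.135)
rm=P([(190,402),(592,402)],.028);print('rail mouth x+.02',rm@u+.02,'y',rm@v)
L=lambda p:np.c_[p@u-(np.mean(far@u)-.165),p@v-ycen]
for n,q,z in(('top',[(235,487),(545,478)],.05),('base',[(240,453),(525,447)],.01)):
    p=P(q,z);l=L(p);print(n,l,'w',np.linalg.norm(p[0]-p[1]),'ang',np.arctan2(l[0,0]-l[1,0],-(l[0,1]-l[1,1])))
print('a',a,'origin',u*(np.mean(far@u)-.165)+v*ycen)
E
python3 lane.py
```

```text
angles 0.17773762024800493 0.1879488179713336 0.17560502713585668 0.18210619547564033 boltspan 0.13707508652600287 0.10126027634275289
plate y [0.0023 0.0029] [-0.1879 -0.1894] bolt mid y [-0.0923 -0.0924]
far x-165 [0.544 0.543] stop-135 z.04 [0.5409 0.5407] z.03 [0.5418 0.5417]
rail mouth x+.02 [0.5441 0.5435] y [-0.035  -0.1518]
top [[-0.0542  0.0438]
 [-0.0499 -0.0437]] w 0.08762674558727424 ang -3.092115980004618
base [[-0.0541  0.0474]
 [-0.0511 -0.0416]] w 0.08907757372002419 ang -3.1076540745002452
a 0.1808494152077089 origin [0.5514 0.0062]
```

Lane frame: origin (0.551, 0.006), yaw 0.181, plate width 190 mm as given. The block centre is at about lane (-0.096, +0.002), yaw about +0.04, so it is nearly straight. I'll go back behind the block and then down.

```bash
python3 -m pendant '[[0.05,0.05,0,-0.004,-0.3],[0.05,0.1,0,-0.0045,-0.3],[0.05,0.15,0.0,-0.0045,-0.3],[0.05,0.202,0.03,-0.0045,-0.3],[0.05,0.202,0.08,-0.0045,-0.3],[0.05,0.202,0.12,-0.0045,-0.3],[0.05,0.202,0.12,-0.0045,-0.3],[0.05,0.202,0.12,-0.0045,-0.3]]'; cat > st.py <<'E'
from h import *
np.set_printoptions(precision=4,suppress=True)
p,M=tool();a=.181;c,s=np.cos(a),np.sin(a);d=p-[.5514,.0062,0]
print('lane',c*d[0]+s*d[1],-s*d[0]+c*d[1],p[2],'yawerr',np.arctan2(-M[1,0],-M[0,0])-a,'F',read_state()['ft_force'])
import sys
if len(sys.argv)>1:
    im=viewer.capture('wrist');cv2.imwrite('pics/%s.png'%sys.argv[1],im[:,:,::-1])
E
python3 st.py w2
```

```text
time: 3.15
eef_pos: [0.3801, -0.0229, 0.0826]
tool_rot: [-0.065, 0.063, -0.704, 0.704]
ft_force: [1.1, -0.5, 0.4]
grip_width: 0.0497
lane -0.17370118225275782 0.002218046189333956 0.08263048467128693 yawerr -0.0003035248051869166 F [ 1.0523 -0.4639  0.4177]
```

View pics/w2.png

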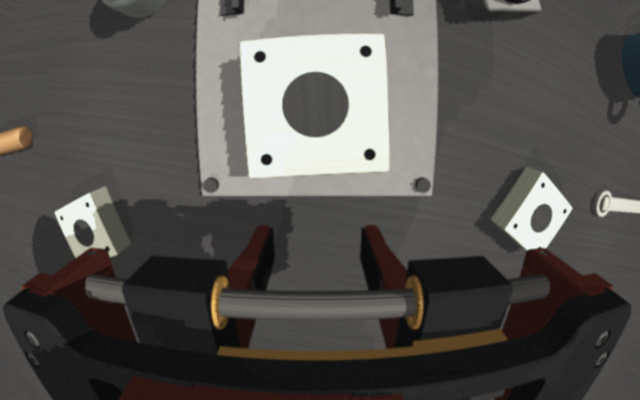

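This gives a full view of the block top, with corners about (240,41), (386,34), (389,171) and (248,178), bore (315,104). The plate's rear edge is at row 195 and the rail ends are near row 10. I'll measure by contour.

```bash
python3 - <<'E'
from h import *
np.set_printoptions(precision=4,suppress=True)
im=cv2.imread('pics/w2.png');g=im.min(2)
mk=cv2.morphologyEx((g>205).astype('uint8'),cv2.MORPH_CLOSE,np.ones((3,3)))
cs=cv2.findContours(mk,cv2.RETR_EXTERNAL,cv2.CHAIN_APPROX_NONE)[0];c=max([k for k in cs],key=cv2.contourArea)
a=.181;u=np.array([np.cos(a),np.sin(a)]);v=np.array([-u[1],u[0]])
L=lambda px,z:(lambda d:np.c_[d@u,d@v])(plane('wrist',px,z)[:,:2]-[.5514,.0062])
t=L(c[:,0,:].astype(float),.05);r=cv2.minAreaRect((t*1000).astype('float32'));print('rect mm',r)
print('bore',L([(315,104)],.05))
print('plate rear',L([(201,195),(434,196)],.01),'sides',L([(197,60),(436,60)],.01))
c1,v1=rays('top',[(324,216)]);c2,v2=rays('wrist',[(315,104)]);print('bore tri',meet(c1,v1[0],c2,v2[0]))
E
```

```text
rect mm ((-95.06594848632812, 1.7173805236816406), (89.82962036132812, 91.7396469116211), 2.9902732372283936)
bore [[-0.0951  0.0019]]
plate rear [[-0.1651  0.0968]
 [-0.166  -0.097 ]] sides [[-0.0548  0.095 ]
 [-0.0547 -0.0933]]
bore tri (array([ 0.4575, -0.0083,  0.0635]), np.float64(0.0018558335652843084))
```

Block at lane (-0.095, +0.0017), yaw +3°, size 90 x 92 as given. Now I'll lower and push, with the left finger touching first to square it.

```bash
python3 -m pendant '[[0.05,0,0.02,0,0],[0.05,0,0.04,0,0],[0.05,0,0.057,0,0],[0.05,0,0.057,0,0],[0.05,-0.008,0.057,0,0],[0.05,-0.014,0.057,0,0],[0.05,-0.018,0.057,0,0],[0.05,-0.022,0.057,0,0]]'; python3 st.py
python3 -m pendant '[[0.05,-0.004,0,0,0],[0.05,-0.008,0,0,0],[0.05,-0.012,0,0,0],[0.05,-0.016,0,0.0,0],[0.05,-0.020,0,0.0,0],[0.05,-0.024,0,0,0],[0.05,-0.027,0,0,0],[0.05,-0.027,0,0,0]]'; python3 st.py w3
```

```text
time: 4.2
eef_pos: [0.4006, -0.0187, 0.0239]
tool_rot: [0.063, -0.065, 0.704, -0.704]
ft_force: [-8.2, 0.3, 6.1]
grip_width: 0.0499
lane -0.15281751584222092 0.002690824184818249 0.023946585580641888 yawerr 0.000161336242944371 F [-8.2444  0.2532  6.1199]
time: 5.2
eef_pos: [0.4266, -0.0141, 0.0237]
tool_rot: [-0.063, 0.065, -0.704, 0.704]
ft_force: [-4.7, -0.4, 4.0]
grip_width: 0.0502
lane -0.12638383141630927 0.0024850450785374387 0.023685461300847525 yawerr -0.0002958433672295979 F [-4.7062 -0.3642  4.0093]
```

View pics/w3.png

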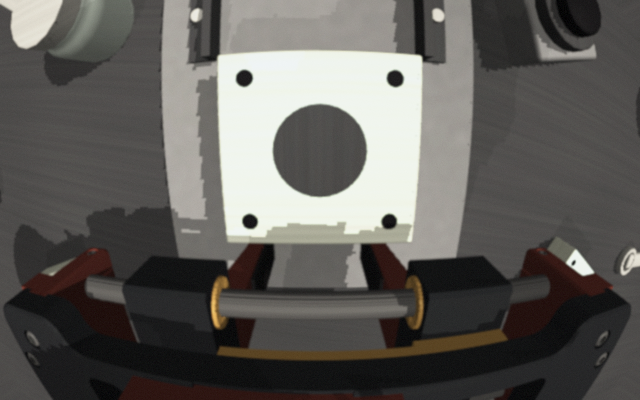

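The block now looks square and centred, with bore (320,150), holes (244,78), (395,78), (250,221) and (389,221), and its front edge just short of the rail ends (row 60). I'll put numbers on it.

```bash
cat > blk.py <<'E'
from h import *
import sys
np.set_printoptions(precision=4,suppress=True)
im=cv2.imread('pics/%s.png'%sys.argv[1]);g=im.min(2)
a=.181;u=np.array([np.cos(a),np.sin(a)]);v=np.array([-u[1],u[0]])
L=lambda px,z:(lambda d:np.c_[d@u,d@v])(plane('wrist',px,z)[:,:2]-[.5514,.0062])
cs=cv2.findContours((g<110).astype('uint8'),cv2.RETR_LIST,cv2.CHAIN_APPROX_NONE)[0]
h=[]
for k in cs:
    A=cv2.contourArea(k)
    if 90<A<14000:
        (x,y),ax,_=cv2.fitEllipse(k)
        if min(ax)/max(ax)>.85 and abs(np.pi/4*ax[0]*ax[1]/A-1)<.15: h.append((x,y,A))
h=np.array(h);print(np.c_[h,L(h[:,:2],.05)*1000])
E
python3 blk.py w3; python3 - <<'E'
import sys;sys.argv=['','w3']
from blk import *
print('rail ends',L([(214,60),(422,60),(214,20),(424,20)],.028),'plate edges',L([(165,120),(471,120)],.01))
E
```

```text
[[ 388.8617  221.4856  164.5    -103.714   -33.4123]
 [ 249.6502  221.112   147.     -103.4938   33.2428]
 [ 319.3897  150.0395 6498.      -69.8282    0.0117]
 [ 394.79     78.3469  180.      -36.9653  -33.2753]
 [ 243.7734   77.7063  182.5     -36.845    33.3306]]
[[ 388.8617  221.4856  164.5    -103.714   -33.4123]
 [ 249.6502  221.112   147.     -103.4938   33.2428]
 [ 319.3897  150.0395 6498.      -69.8282    0.0117]
 [ 394.79     78.3469  180.      -36.9653  -33.2753]
 [ 243.7734   77.7063  182.5     -36.845    33.3306]]
rail ends [[-0.0237  0.0547]
 [-0.0235 -0.0537]
 [-0.0012  0.0552]
 [-0.0008 -0.0553]] plate edges [[-0.0541  0.0941]
 [-0.0539 -0.0936]]
```

Block at (-0.070, 0.000) with yaw ≈ 0, and the rails are symmetric about it. I'll push straight on.

```bash
python3 -m pendant '[[0.05,-0.006,0,0,0],[0.05,-0.013,0,0,0],[0.05,-0.020,0,0,0],[0.05,-0.027,0,0.0,0],[0.05,-0.034,0,0.0,0],[0.05,-0.041,0,0,0],[0.05,-0.048,0,0,0],[0.05,-0.054,0,0,0]]'; python3 st.py w4; python3 blk.py w4
python3 -m pendant '[[0.05,-0.006,0,0,0],[0.05,-0.013,0,0,0],[0.05,-0.020,0,0,0],[0.05,-0.027,0,0.0,0],[0.05,-0.034,0,0.0,0],[0.05,-0.041,0,0,0],[0.05,-0.048,0,0,0],[0.05,-0.054,0,0,0]]'; python3 st.py w5; python3 blk.py w5
```

```text
time: 6.25
eef_pos: [0.4794, -0.0045, 0.0237]
tool_rot: [-0.062, 0.065, -0.704, 0.704]
ft_force: [-8.3, -1.1, 5.3]
grip_width: 0.0501
lane -0.07271676045765826 0.0024099297840242135 0.02368441809960823 yawerr -0.0004210587875170535 F [-8.3286 -1.1093  5.3048]
[[ 388.8256  221.7062  163.5     -49.3356  -33.4343]
 [ 249.5554  221.2202  147.      -49.0562   33.2432]
 [ 319.4025  150.1323 6505.5     -15.3874   -0.0352]
 [ 394.79     78.3469  180.       17.5084  -33.3098]
 [ 243.6521   77.7923  181.5      17.5939   33.3363]]
time: 7.3
eef_pos: [0.5326, 0.0052, 0.0237]
tool_rot: [-0.062, 0.065, -0.704, 0.704]
ft_force: [-7.2, -0.8, 5.1]
grip_width: 0.0501
lane -0.01868793424067311 0.0024193782851101436 0.023651288113122896 yawerr -0.0003833662698062845 F [-7.2273 -0.7943  5.0933]
[[ 388.8884  221.747   166.5       4.6747  -33.4659]
 [ 249.5554  221.2202  147.        4.9746   33.2245]
 [ 319.3922  150.1493 6504.5      38.6254   -0.039 ]
 [ 394.8277   78.329   181.       71.5302  -33.3272]
 [ 243.6536   77.8408  182.5      71.5837   33.3199]]
```

```bash
python3 -m pendant '[[0.05,-0.006,0,0,0],[0.05,-0.013,0,0,0],[0.05,-0.020,0,0,0],[0.05,-0.027,0,0.0,0],[0.05,-0.034,0,0.0,0],[0.05,-0.040,0,0,0],[0.05,-0.044,0,0,0],[0.05,-0.047,0,0,0]]'; python3 st.py
python3 -m pendant '[[0.05,-0.0005,0,0,0],[0.05,-0.001,0,0,0],[0.05,-0.0015,0,0,0],[0.05,-0.002,0,0.0,0],[0.05,-0.0025,0,0.0,0],[0.05,-0.003,0,0,0],[0.05,-0.0035,0,0,0],[0.05,-0.004,0,0,0]]'; python3 st.py w6; python3 blk.py w6
```

```text
time: 8.35
eef_pos: [0.5788, 0.0137, 0.0236]
tool_rot: [-0.062, 0.065, -0.704, 0.704]
ft_force: [-8.2, -1.6, 4.0]
grip_width: 0.0503
lane 0.02827633414073113 0.002434614447922162 0.02359193315024935 yawerr -0.0003270304243429556 F [-8.153  -1.5691  4.0156]
time: 9.35
eef_pos: [0.5825, 0.0144, 0.0236]
tool_rot: [-0.062, 0.065, -0.704, 0.704]
ft_force: [-8.1, -0.7, 3.4]
grip_width: 0.0499
lane 0.03210428143678139 0.0024164234170177866 0.02357461569396773 yawerr -0.0004154271464938686 F [-8.0718 -0.7226  3.413 ]
[[ 388.8772  221.7943  164.       54.7432  -33.458 ]
 [ 249.5522  221.2694  146.       55.0435   33.2159]
 [ 319.3617  150.1303 6508.5      88.7238   -0.0309]
 [ 394.8034   78.3073  180.5     121.6071  -33.2964]
 [ 243.649    77.8874  183.5     121.6335   33.2904]]
```

No contact with the stop yet (friction level only), so I'll creep on.

```bash
python3 -m pendant '[[0.05,-0.0003,0,0,0],[0.05,-0.0006,0,0,0],[0.05,-0.0009,0,0,0],[0.05,-0.0012,0,0.0,0],[0.05,-0.0014,0,0.0,0],[0.05,-0.0016,0,0,0],[0.05,-0.0018,0,0,0],[0.05,-0.002,0,0,0]]'; python3 st.py; 
```

```text
time: 10.4
eef_pos: [0.5831, 0.0145, 0.0237]
tool_rot: [-0.061, 0.066, -0.704, 0.704]
ft_force: [-13.6, -2.3, 9.4]
grip_width: 0.0499
lane 0.032711828686269026 0.002415231818777698 0.023652200538823696 yawerr -0.0004886678400532474 F [-13.5579  -2.263    9.4046]
```

The TCP stalled (0.6 of 2 mm) and the force rose, so the block is against the stop. I'll back off, rise and look.

```bash
python3 -m pendant '[[0.05,0.004,0,0,0],[0.05,0.015,0,0,0],[0.05,0.03,0.0,0,0],[0.05,0.03,-0.04,0.0,0],[0.05,0.03,-0.09,0.0,0],[0.05,0.03,-0.12,0,0],[0.05,0.03,-0.12,0,0],[0.05,0.03,-0.12,0,0]]'; python3 st.py w7; python3 blk.py w7
```

```text
time: 11.4
eef_pos: [0.5558, 0.0097, 0.1422]
tool_rot: [0.063, -0.064, 0.704, -0.704]
ft_force: [0.7, -0.1, -0.9]
grip_width: 0.0501
lane 0.0049476267631802795 0.0026074981651790555 0.14223710009967386 yawerr -0.0002083745133885928 F [ 0.7108 -0.1054 -0.9126]
[[ 318.6096   97.9877 1746.       88.7602   -0.1048]]
```

View pics/w7.png

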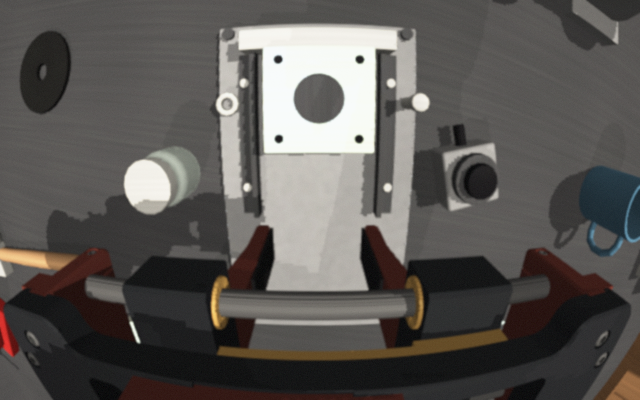

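The block sits against the stop, square and centred, with pin (421,102), nut (227,104) and jar (160,185) still standing. The button top is near (481,182). I'll triangulate it against the w1 view.

```bash
python3 - <<'E'
from h import *
import pickle
np.set_printoptions(precision=4,suppress=True)
out=[]
for n,(x,y) in (('w1',(447,188)),('w7',(481,182))):
    g=cv2.imread(f'pics/{n}.png').max(2);r=g[y-25:y+25,x-25:x+25]
    for th in(22,27,32,38):
        cs=cv2.findContours((r<th).astype('uint8'),cv2.RETR_EXTERNAL,cv2.CHAIN_APPROX_NONE)[0]
        if cs:
            k=max(cs,key=cv2.contourArea)
            if len(k)>5:
                e=cv2.fitEllipse(k);print(n,th,e[0][0]+x-25,e[0][1]+y-25,e[1],cv2.contourArea(k))
m=pickle.load(open('w1.pkl','rb'))
c1,v1=rays('wrist',[(448,188)],m);c2,v2=rays('wrist',[(481.5,182)]);print(meet(c1,v1[0],c2,v2[0]))
p,M=tool()
for z in(.04,.045,.05,.055):
    a=plane('wrist',[(448,188)],z,m)[0];b=plane('wrist',[(481.5,182)],z)[0];print(z,a,b,M.T@(b-p))
E
```

```text
w1 27 433.2842483520508 182.42239952087402 (6.3819427490234375, 13.991650581359863) 14.5
w1 32 387.68278884887695 158.40688514709473 (51.60802459716797, 108.26634216308594) 33.5
w1 38 454.39025115966797 189.98439407348633 (32.332313537597656, 39.88846969604492) 50.5
w7 22 509.10995864868164 191.34894943237305 (54.1329460144043, 90.14842224121094) 91.5
w7 27 483.6333808898926 181.74113082885742 (35.01262664794922, 36.6613883972168) 123.5
w7 32 479.17694091796875 179.84542846679688 (27.82923126220703, 31.614965438842773) 313.0
w7 38 478.9208736419678 181.18557739257812 (31.000036239624023, 33.332515716552734) 796.0
(array([ 0.5993, -0.1375,  0.0536]), np.float64(0.000851912297079364))
0.04 [ 0.5974 -0.1441  0.04  ] [ 0.5972 -0.1464  0.04  ] [-0.0133  0.1014  0.1611]
0.045 [ 0.5982 -0.1416  0.045 ] [ 0.5978 -0.1432  0.045 ] [-0.0145  0.0964  0.158 ]
0.05 [ 0.5991 -0.1391  0.05  ] [ 0.5984 -0.14    0.05  ] [-0.0156  0.0914  0.155 ]
0.055 [ 0.5999 -0.1366  0.055 ] [ 0.599  -0.1368  0.055 ] [-0.0167  0.0864  0.152 ]
```

Button top ≈ (0.599, -0.138, 0.053), and three views agree within about 4 mm in height. I'll move above it with the fingers shut, then lower.

```bash
python3 -m pendant '[[0,-0.004,0,0.04,0],[0,-0.008,0,0.08,0],[0,-0.012,0.0,0.12,0],[0,-0.016,0,0.153,0],[0,-0.016,0.03,0.153,0],[0,-0.016,0.06,0.153,0],[0,-0.016,0.073,0.153,0],[0,-0.016,0.073,0.153,0]]' 20; python3 st.py w8
```

```text
time: 12.45
eef_pos: [0.5986, -0.1376, 0.0687]
tool_rot: [0.063, -0.065, 0.705, -0.704]
ft_force: [-0.9, 0.0, -0.5]
grip_width: 0.0001
lane 0.020549602154540623 -0.14993092204248948 0.06869123587861908 yawerr -5.344487926536856e-05 F [-0.9221  0.0214 -0.5355]
```

View pics/w8.png

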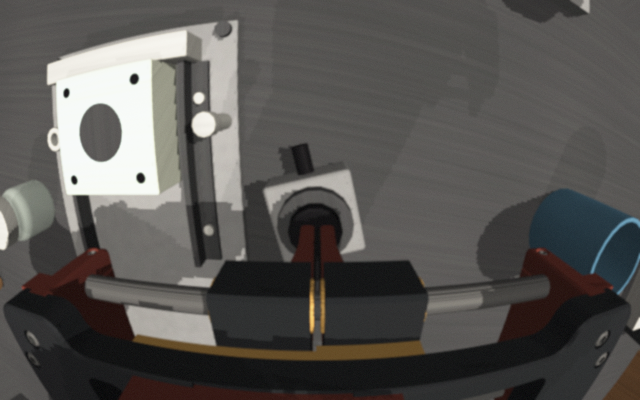

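The shut fingers stand over the button top, (315,225), and the block is still at the stop. Pressing in small steps.

```bash
python3 -m pendant '[[0,0,0.004,0,0],[0,0,0.008,0,0],[0,0,0.01,0,0],[0,0,0.012,0,0],[0,0,0.014,0,0],[0,0,0.016,0,0],[0,0,0.018,0,0],[0,0,0.018,0,0]]'; python3 st.py
```

```text
time: 13.5
eef_pos: [0.5998, -0.138, 0.0531]
tool_rot: [-0.064, 0.064, -0.704, 0.704]
ft_force: [-1.0, 0.5, 3.0]
grip_width: 0.0001
lane 0.021615957044943034 -0.15055659114041853 0.05307817853763053 yawerr -0.0002002169721931346 F [-1.0043  0.4955  3.0283]
```

```bash
python3 -m pendant '[[0,0,0.001,0,0],[0,0,0.002,0,0],[0,0,0.003,0,0],[0,0,0.004,0,0],[0,0,0.004,0,0],[0,0,0.004,0,0],[0,0,0.004,0,0],[0,0,0.004,0,0]]'; python3 st.py;  python3 -m pendant '[[0,0,0.001,0,0],[0,0,0.002,0,0],[0,0,0.003,0,0],[0,0,0.003,0,0],[0,0,0.003,0,0],[0,0,0.003,0,0],[0,0,0.003,0,0],[0,0,0.003,0,0]]'; python3 st.py
```

```text
time: 14.5
eef_pos: [0.5999, -0.138, 0.0512]
tool_rot: [-0.064, 0.063, -0.704, 0.704]
ft_force: [-5.6, 1.3, 12.9]
grip_width: 0.0004
lane 0.02171745798115216 -0.15059501646811857 0.05118224585659101 yawerr -0.00012881160359895505 F [-5.5531  1.267  12.9395]
time: 15.5
eef_pos: [0.6, -0.1381, 0.051]
tool_rot: [-0.065, 0.063, -0.704, 0.705]
ft_force: [-11.9, 3.7, 25.3]
grip_width: 0.0006
lane 0.02185236245000726 -0.15067056803358633 0.05098845655056411 yawerr -7.920115162970975e-05 F [-11.8759   3.6658  25.2608]
```

The button has bottomed: 25 N with the TCP stalled, well above the 5 N that holds it down. Releasing and rising clear.

```bash
python3 -m pendant '[[0,0,-0.007,0,0],[0,0,-0.02,0,0],[0,0,-0.05,0,0],[0,0,-0.09,0,0],[0,0,-0.12,0,0],[0,0,-0.12,0,0],[0,0,-0.12,0,0],[0,0,-0.12,0,0]]'; python3 st.py w9; python3 blk.py w9; python3 - <<'E'
from bench import viewer;import cv2
cv2.imwrite('pics/top1.png',viewer.capture('top')[:,:,::-1])
E
```

```text
time: 16.5
eef_pos: [0.5989, -0.1378, 0.1632]
tool_rot: [0.063, -0.065, 0.705, -0.704]
ft_force: [0.3, -0.6, -0.5]
grip_width: 0.0007
lane 0.020808946414137608 -0.15017132830817784 0.16319347173198503 yawerr -0.00026033825105045705 F [ 0.3272 -0.5933 -0.458 ]
[[ 314.2202  187.7329 1961.       24.2004 -149.0929]]
```

View pics/w9.png

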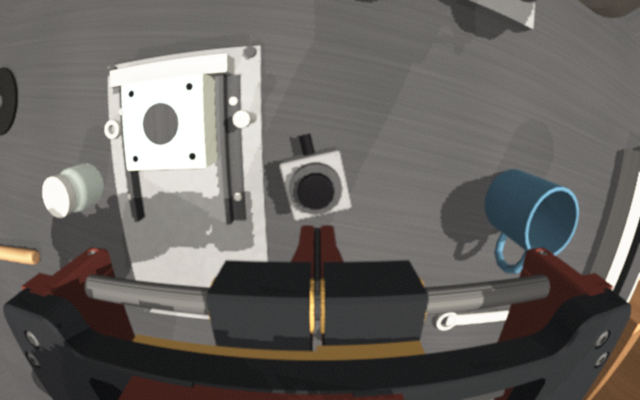

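The block is against the stop at (160,123), the button at (316,188) is free and raised, and the pin, nut, jar and mug all stand. The arm is clear, so I'm handing in.

```bash
python3 -c "
from bench import job;print(job.hand_in())"
```

```text
the job is handed in; nothing more can be done
None
```

I pushed the block down the lane to the end stop, pressed the clamp button fully and released it, then handed in at about 16.6 s of the 61 s allowed.

- **Block:** I pushed it with the fingers 50 mm apart, which also turned out its initial 3° of skew. At the stop the push force rose from about 8 to 14 N and the tool stalled. The last measurement put the block's centre at x = 88.8 mm, y = -0.1 mm in the lane frame, with no visible skew. That is about 1 mm short of the nominal 90 mm, within the 2 mm calibration.
- **Button:** It bottomed at 25 N with the tool stalled. After I released it, the picture showed the fingers clear and the button apparently back up, though I did not measure its height.
- **Surroundings:** In the last wrist picture the pin, nut, jar and mug stood where they were. I did not measure the bystanders' positions at the end, and I saved a final top view but did not look at it.
- **Disagreements:**
  - Triangulated heights from the coarse top view came out high: 63 to 69 mm for the block top, against 50 mm. The block's measured size (90 x 92 mm) fitted 50 mm.
  - Height estimates for the button top differed by about 4 mm. I relied on contact force instead.
  - While pushing I also saw an unexplained 3 to 9 N upward force on the tool. The block showed no tilt.

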